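# Weigh two turned weights on the shop balance and socket the heavier

### The job

The two turned steel weights on the tray board look alike, but one is cored and lighter: stand one in each cup of the wooden balance, let go of both and see which side drops. Then take the weight that dropped and set it upright and fully home in the round socket of the socket block, feeling for the hole with a light touch (no forcing and no dropping: it should never be pressed on the block or the balance with more than 25 N). Leave the other weight standing in its cup, and leave the other things on the bench where they are.

Things in the scene. Friction and masses are not known exactly. Their poses are not given: they have to be found in the camera images.
- p_mid (a point): One of two turned steel weights that look alike: round foot 28 mm across and 30 mm high, on it a round grip 20 mm across and 34 mm high; 64 mm tall, 0.07 to 0.23 kg. Starts upright on the tray board. This point is on its axis (z), 32 mm above its underside, half-way up. Which of the two is heavier differs from start to start.
- q_mid (a point): The second steel weight, same shape and size; the point is again on its axis, 32 mm above its underside.
- tray: Plain wooden board, 100 mm (its x) x 170 mm (its y) x 14 mm, fixed to the bench, on which the two weights stand 70 to 110 mm apart along its y. Origin at the centre of its underside.
- balance: Wooden pivot balance, fixed: base 100 x 160 x 12 mm, the beam along its y; two uprights 82 mm high carry the pivot 65 mm above the bench. Origin: centre of its underside. The plank of the beam is 22 mm wide, 18 mm thick, and ends 109 mm from the pivot; an open aluminium cup is fixed at each end.
- beam (a joint): Beam tilt in rad: 0 level, stops at -0.08 and 0.08; positive: cup_a has dropped, negative: cup_b. It swings freely but slowly (damped); a lone weight or a light push takes a cup down to its stop, 10 mm below level, where it becomes rigid. With both weights on, give it 2 to 3 s. If they differ so little (under 3 %) that it stays near level, either may be kept.
- cup_a (a point): Centre of the inner floor of the cup on the balance's +y side, 130 mm from the pivot and 13 mm below it when level. Cup: 34 mm across inside, rim 8 mm above the floor. The point moves and tilts with the beam.
- cup_b (a point): The same for the cup on the balance's -y side.
- block: Socket block, fixed, 38 mm high: dark base 110 x 110 x 10 mm, 4 mm rubber sheet, lighter plate 86 x 86 x 24 mm with one round socket through it, 30.5 mm across, chamfered 1.5 mm, 24 mm deep to the rubber. Pressed, plate and rubber give 1 mm per 5 N, 4 mm at most. They sit up to 4 mm off the base's centre in its x and y, and the socket with them: look or feel for it. Origin: centre of underside.
- block_top (a point): Point over the centre of the dark base, level with the plate's top face, 38 mm above the bench (z up). NOT the socket's centre, which lies up to 4 mm off in x and in y. When a weight is fully home its half-way point is 8 mm above this point.
- offcut: Bystander, to be left alone: a loose offcut of wood, 70 x 40 x 20 mm, lying between tray and socket block. Origin on its underside.
- screwdriver: Bystander, to be left alone: a screwdriver lying on the bench in front of the balance. Origin on its underside.
- glue: Bystander, to be left alone: a white glue bottle, 56 mm across and 160 mm tall, at the back left. Origin on its underside.
- jar: Bystander, to be left alone: a glass jar, 70 mm across and 90 mm tall, at the back right. Origin on its underside.
- hammer: Bystander, to be left alone: a hammer lying at the front left. Origin on its underside.
- collar: Bystander, to be left alone: a dark steel collar, 44 mm across, 14 mm high, lying right of the balance. Origin on its underside.
- wedge: Bystander, to be left alone: a loose strip of wood, 110 x 28 x 16 mm, behind the balance. Origin on its underside.
Things that resemble listed ones, but are neither listed nor needed, are in the scene too. What is shaped like the part that bears q_mid but turquoise is not meant.

How it is judged:
By the outcome, as a careful person would: the job done as asked, in the order asked, and still so for the second after the job is handed in, with the robot touching nothing.
It also fails if it takes over 72 s, if anything falls off the work surface, if the arm or the gripper's body presses on something with over 40 N, if the wrist force passes 120 N, or if a joint passes its speed limit or range.

### The arm

A 6-joint arm with a two-finger parallel gripper is mounted at the origin on the work surface. World frame = base frame: x ahead of the robot, y to its left, z up, the work surface at z = 0. Lengths are in m, angles in degrees, forces in N, time in s.
With the tool pointing down it reaches from about 0.35 to 0.875 m from the base axis. Payload 4.2 kg.
Tool frame: the origin (TCP) lies midway between the tips of the shut fingers; the grasp point (between the pads) lies 19 mm behind it; z points along the fingers, y is the line along which they close (so a half turn about z gives the same grasp; the last joint's range is limited). The gripper opens to 87 mm and grips with 3 to 60 N. Pads are 19 mm wide; open, the fingers measure 117 mm over their backs; the gripper's body (75 mm by 190 mm) begins 51 mm behind the grasp point.
Start: joints at [-62.074, 22.042, 0.453, 0, -68.411, -14.817], TCP at [0.142, -0.609, 0.223] pointing down, gripper open.
Joint ranges: [-179.83, 179.83], [-69.29, 118.12], [-61.27, 80.66], [-181.25, 117.63], [-171.15, -9.14], [-177.46, 177.46]. Speed limits (degrees/s): [159.86, 159.86, 180, 180, 180, 180].

### API

Orientations are given as a 3x3 rotation matrix whose columns are the frame's x, y, z axes.
In Python, from station import r, cams gives the robot as it stands.
- The arm moves only by the tool play_rows, never from a script. Its argument "commands" is text: rows parted by semicolons, each of 6 numbers parted by spaces: the shift along the world's x, y, z normalised to -1 to 1, where 1 is 30 mm, then the turn, a rotation vector about the world's x, y, z normalised to -1 to 1, where 1 is 0.15 rad. A call has 1 to 20 rows; each row shifts and turns the commanded pose from where the row before left it; what a row does not reach is not made up. A row lasts 1/10 s, in which the tool goes at most 50 mm and 8.59 degrees, less where a joint would pass 70% of its speed; a pose out of reach is approached as far as the arm can. A call with a number of a shift or a turn outside -1 to 1 is refused whole. A call with a gripper value outside its range is refused whole. "grip" is the finger opening in mm, from 0 to 87, set as the call begins (left out, the last holds). The fingers move at their own pace and stop on an object; the grip force is fixed at half the most. Time passes only in rows, so rows that do not move let the fingers close. It gives the time, the measured TCP pose, the force, the opening and the grip force at its end, in the units of the state.
- r.sense(): the state, without advancing time (a new reading comes with each control period).
- cams.capture(name): name is "side" or "top" or "wrist"; returns (picture, depth): 420x560x3 uint8, blue, green, red; 420x560 float32, m along the optical axis (not along the pixel's ray), 0 where there is no reading.
- cams.camera_info(name): a dict with "mtx" (3x3 intrinsics, pixels), "k1" (the pictures are not rectified: a ray, as slopes to the right and down, at radius r is drawn at 1 + k1 r^2 times it, then the intrinsics apply), "R" (3x3) and "t" (3): a world point X has camera coordinates R X + t. Camera axes: x right, y down, z forward; pixel columns grow to the right and rows downward; lengths in m; the calibration is good to about 2 mm. A picture is of the moment at which its call begins: read the wrist's pose just before it. camera_info takes no time and is no camera call; for the wrist camera it gives the pose at the moment of the call.
- r.finish_job(): hands the job in; it is judged then, once.
The state is a dict: "time_s": time; "joints": joint angles; "joint_velocities": joint speeds; "effort": joint torques, N m; "tcp_pos": TCP position; "ee_rot": TCP orientation; "wrist_force": force on the tool from outside, world axes, zero at the start; "moment": the same for the moment, N m; "gripper_width": opening from 0.0 (shut) to 1.0 (fully open); "gripper_force": force on a finger pad.
Only numpy, scipy, OpenCV 4.12 (cv2) and the standard library are available. Lean on these libraries where they do the work, as an engineer would, in place of code of your own. Each camera call takes 0.05 s, during which the arm holds its last target. There are 200 camera calls.

## Working session

There is one attempt and no reset: what is moved stays moved. The work goes in short steps, Python scripts to look and compute and a tool call to move; the robot and the scene stay as the last step left them, time stands still between calls to the robot, and variables do not carry over. Pictures are saved under pics/ and viewed, at most 10 in all, crops included, and the job is handed in when it is done.

Besides the shell and the picture viewer there is one more tool, called after "Emit:" by a JSON object that holds its "fn" and its "kwargs". play_rows: Moves the arm, as the interface text tells. Scaled input: -1 to 1 covers 30 mm each way for a shift and 0.15 rad each way for a turn. Its arguments: {"type":"object","properties":{"commands":{"type":"string"},"grip":{"type":"number"}},"required":["commands"]}

```bash
mkdir -p pics; ls; python3 - <<'E'
from station import r,cams
import cv2,numpy as np
for n in ("top","side"):
    p,d=cams.capture(n); cv2.imwrite(f"pics/{n}.png",p); np.save(f"pics/{n}.npy",d); cv2.imwrite(f"pics/{n}.png",p)
    i=cams.camera_info(n); print(n,i)
s=r.sense();print(s['time_s'],s['tcp_pos'],s['ee_rot'],s['wrist_force'])
E
```

```text
pics
top {'mtx': array([[393.59137012,   0.        , 280.90743936],
       [  0.        , 393.59137012, 216.61736446],
       [  0.        ,   0.        ,   1.        ]]), 'k1': 0.007168429418617682, 'R': array([[ 0.12343268, -0.99235214,  0.00126623],
       [-0.97178504, -0.12113271, -0.20238752],
       [ 0.20099307,  0.02375073, -0.9793047 ]]), 't': array([-0.05859999,  0.54060118,  1.19784572])}
side {'mtx': array([[431.09013105,   0.        , 268.94684747],
       [  0.        , 431.09013105, 215.58396215],
       [  0.        ,   0.        ,   1.        ]]), 'k1': -0.08035172760706936, 'R': array([[ 9.96703189e-01, -8.11313184e-02, -6.79255755e-04],
       [-5.55877473e-02, -6.76752683e-01, -7.34108853e-01],
       [ 5.90995309e-02,  7.31726394e-01, -6.79031465e-01]]), 't': array([-0.5284681 ,  0.07562955,  1.18676167])}
0.1 [ 0.14165449 -0.60818436  0.22157135] [[-9.73975081e-01 -2.26654436e-01 -5.54623214e-04]
 [-2.26655088e-01  9.73973240e-01  1.89715912e-03]
 [ 1.10188637e-04  1.97349388e-03 -9.99998047e-01]] [-0.35417152 -0.31996804  0.01714449]
```

View pics/top.png

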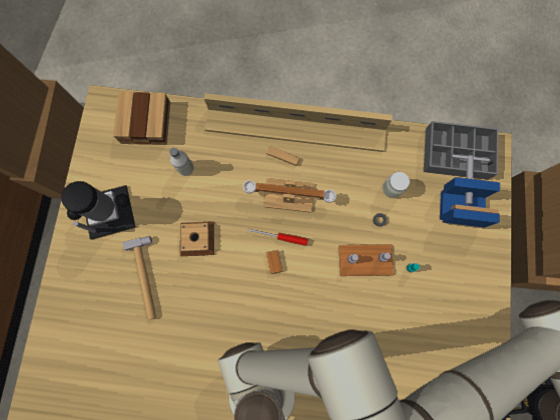

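View pics/side.png

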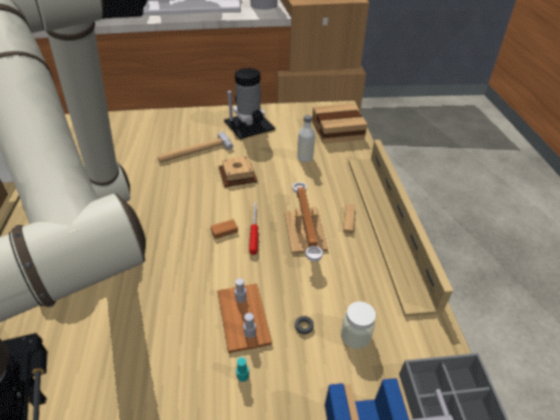

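The top view shows the weights at about (353,259) and (386,257), the cups at (250,187) and (329,197), and the socket at (195,238). The side view shows the weights at about (240,290) and (250,324), the cups at (299,188) and (314,254), and the socket at (237,166). The turquoise decoy is at (413,267) in the top view.

```bash
cat > h.py <<'E'
import numpy as np,cv2
from station import r,cams
def ray(i,uv):
    d=np.array([i['k1'],0,0,0,0.])
    p=cv2.undistortPoints(np.array([[uv]],float),i['mtx'],d)[0,0]
    R,t=np.array(i['R']),np.array(i['t'])
    v=R.T@np.array([p[0],p[1],1.]); return -R.T@t,v
def plane(i,uv,z):
    c,v=ray(i,uv); return c+v*(z-c[2])/v[2]
def tri(L):
    A=np.zeros((3,3));b=np.zeros(3);
    for i,uv in L:
        c,v=ray(i,uv);v=v/np.linalg.norm(v);P=np.eye(3)-np.outer(v,v);A+=P;b+=P@c
    x=np.linalg.solve(A,b)
    return x,[np.linalg.norm(np.cross(x-ray(i,uv)[0],ray(i,uv)[1]/np.linalg.norm(ray(i,uv)[1]))) for i,uv in L]
def at(i,uv,dep):
    c,v=ray(i,uv); return c+v*dep
def proj(i,X):
    R,t=np.array(i['R']),np.array(i['t'])
    return cv2.projectPoints(np.array([X],float),cv2.Rodrigues(R)[0],t,i['mtx'],np.array([i['k1'],0,0,0,0.]))[0].ravel()
E
python3 - <<'E'
from h import *
np.set_printoptions(precision=4,suppress=True)
T=cams.camera_info("top");S=cams.camera_info("side")
for n,a,b in [("w1",(353,259),(240,290)),("w2",(386,257),(250,324)),("cup1",(250,187),(299,188)),("cup2",(329.5,196.5),(314,254)),("sock",(195,237.5),(237,166))]:
    print(n,*tri([(T,a),(S,b)]))
dT=np.load("pics/top.npy");dS=np.load("pics/side.npy")
def pts(i,d):
    out=np.zeros(d.shape+(3,))
    for y in range(d.shape[0]):
        for x in range(d.shape[1]): out[y,x]=at(i,(x,y),d[y,x]) if d[y,x]>0 else np.nan
    return out
pt=pts(T,dT)
def comp(lo,hi,box):
    y0,y1,x0,x1=box;q=pt[y0:y1,x0:x1].reshape(-1,3);q=q[(q[:,2]>lo)&(q[:,2]<hi)];return q
for n,box,lo,hi in [("w1",(245,270,340,370),.06,.09),("w2",(245,270,372,398),.06,.09),("plate",(215,260,175,218),.034,.044),("cup1",(178,196,240,258),.03,.08),("cup2",(186,206,320,338),.03,.08),("tray",(240,280,335,400),.01,.02)]:
    q=comp(lo,hi,box);
    if len(q):print(n,len(q),q.mean(0),q.min(0),q.max(0))
    if n in("plate","tray") and len(q): print(cv2.minAreaRect(q[:,:2].astype(np.float32)*1000))
W=cams.camera_info("wrist");print(W)
E
```

```text
w1 [ 0.441  -0.2324  0.0444] [np.float64(0.0019793184229475414), np.float64(0.001979318422947477)]
w2 [ 0.4594 -0.3328  0.0522] [np.float64(0.0023469053634735757), np.float64(0.0023469053634735796)]
cup1 [0.6287 0.1199 0.0558] [np.float64(0.00046165324566250837), np.float64(0.00046165324566253135)]
cup2 [ 0.6317 -0.1388  0.0502] [np.float64(0.0016043395827942484), np.float64(0.0016043395827942313)]
sock [0.4476 0.2738 0.0344] [np.float64(0.0013988963943724426), np.float64(0.0013988963943722735)]
w1 38 [ 0.4417 -0.2291  0.0762] [ 0.4324 -0.239   0.0604] [ 0.4511 -0.2201  0.0822]
w2 41 [ 0.4581 -0.3259  0.0759] [ 0.4503 -0.3359  0.0609] [ 0.4669 -0.3175  0.0843]
plate 618 [0.4484 0.2777 0.0378] [0.4004 0.2288 0.034 ] [0.4972 0.3254 0.0438]
((449.4747619628906, 278.1387634277344), (87.01853942871094, 87.28636169433594), 9.971571922302246)
cup1 160 [0.6293 0.1205 0.0584] [0.6093 0.0946 0.0462] [0.6495 0.1439 0.0786]
cup2 168 [ 0.6318 -0.1312  0.0556] [ 0.611  -0.1555  0.0417] [ 0.6542 -0.1048  0.0784]
tray 1344 [ 0.4447 -0.2763  0.0139] [ 0.3868 -0.3652  0.01  ] [ 0.506  -0.1886  0.02  ]
((446.2922058105469, -277.6650695800781), (99.77024841308594, 170.2984619140625), 8.061441421508789)
{'mtx': array([[339.1222,   0.    , 283.8885],
       [  0.    , 339.1222, 209.7075],
       [  0.    ,   0.    ,   1.    ]]), 'k1': -0.07289767846933683, 'R': array([[-0.2261,  0.9741,  0.0012],
       [ 0.9352,  0.2167,  0.2799],
       [ 0.2724,  0.0644, -0.96  ]]), 't': array([ 0.6235, -0.0335,  0.3898])}
```

Emit:
{"fn": "play_rows", "kwargs": {"commands": "0.93 0.99 0 0 0 -0.14;0.93 0.99 0 0 0 -0.14;0.93 0.99 0 0 0 -0.14;0.93 0.99 0 0 0 -0.14;0.93 0.99 0 0 0 -0.14;0.93 0.99 0 0 0 -0.14;0.93 0.99 0 0 0 -0.14;0.93 0.99 0 0 0 -0.14;0.93 0.99 0 0 0 -0.14;0.93 0.99 0 0 0 -0.14;0.93 0.99 0 0 0 -0.12;0 0 0 0 0 0;0 0 0 0 0 0", "grip": 60}}

```text
time_s: 1.4
tcp_pos: [0.4489, -0.2811, 0.222]
ee_rot: [[-1.0, -0.003, -0.001], [-0.003, 1.0, 0.0], [0.001, 0.0, -1.0]]
wrist_force: [-0.2, -0.1, -1.0]
gripper_width: 0.688
gripper_force: 0.0
```

```bash
cat >> h.py <<'E'
def cloud(i,d):
    h,w=d.shape;uv=np.stack(np.meshgrid(np.arange(w),np.arange(h)),-1).reshape(-1,1,2).astype(float)
    p=cv2.undistortPoints(uv,i['mtx'],np.array([i['k1'],0,0,0,0.]))[:,0]
    q=np.c_[p,np.ones(len(p))]*d.reshape(-1,1);X=(q-i['t'])@i['R']
    X[d.ravel()<=0]=np.nan;return X.reshape(h,w,3)
def shot(n,name):
    i=cams.camera_info(n);p,d=cams.capture(n);cv2.imwrite(f"pics/{name}.png",p);return i,p,d,cloud(i,d)
np.set_printoptions(precision=4,suppress=True)
E
python3 - <<'E'
from h import *
s=r.sense();print(s['tcp_pos'],s['ee_rot'],s['time_s'])
i,p,d,X=shot("wrist","wr1")
print(i['R'],i['t'])
m=(X[...,2]>.07)&(X[...,2]<.09)&(X[...,0]<.52)&(X[...,1]<-.18)&(X[...,1]>-.37)
n,l,st,ce=cv2.connectedComponentsWithStats(m.astype(np.uint8))
for k in range(1,n):
    if st[k,4]>60:
        q=X[l==k];print(ce[k],st[k,4],(q.min(0)+q.max(0))/2,q.max(0)-q.min(0),np.median(q[:,2]))
E
```

```text
[ 0.4489 -0.2811  0.222 ] [[-1.     -0.0028 -0.0012]
 [-0.0028  1.      0.0005]
 [ 0.0012  0.0005 -1.    ]] 1.4
[[-0.0023  1.     -0.0004]
 [ 0.9603  0.0023  0.2791]
 [ 0.2791  0.0002 -0.9603]] [ 0.2816 -0.4631  0.2646]
[336.3683 188.8199] 372 [ 0.4408 -0.2315  0.0745] [0.0189 0.0193 0.0089] 0.07685480743016534
[233.2141 206.1584] 341 [ 0.4582 -0.3284  0.0749] [0.0203 0.0188 0.0084] 0.07697770132860966
```

View pics/wr1.png

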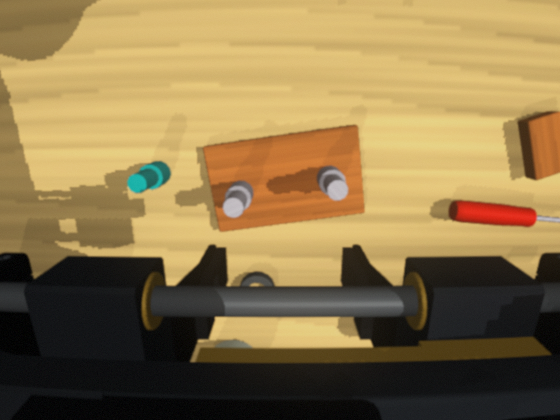

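Emit:
{"fn": "play_rows", "kwargs": {"commands": "-0.27 0.84 0 0 0 0;0 0.83 0 0 0 0;0 0 -0.9 0 0 0;0 0 -0.9 0 0 0;0 0 -0.9 0 0 0;0 0 -0.9 0 0 0;0 0 -0.9 0 0 0;0 0 -0.7 0 0 0;0 0 -0.4 0 0 0;0 0 -0.2 0 0 0;0 0 0 0 0 0;0 0 0 0 0 0"}}

```text
time_s: 2.65
tcp_pos: [0.4408, -0.2325, 0.0491]
ee_rot: [[-1.0, -0.0, 0.001], [-0.0, 1.0, -0.0], [-0.001, -0.0, -1.0]]
wrist_force: [-0.7, 0.6, -0.1]
gripper_width: 0.692
gripper_force: 0.0
```

Emit:
{"fn": "play_rows", "kwargs": {"commands": "0 0 0 0 0 0;0 0 0 0 0 0;0 0 0 0 0 0;0 0 0 0 0 0;0 0 0 0 0 0;0 0 0 0 0 0;0 0 0 0 0 0;0 0 0 0 0 0", "grip": 5}}

```text
time_s: 3.45
tcp_pos: [0.4406, -0.2318, 0.0486]
ee_rot: [[-1.0, -0.001, 0.0], [-0.001, 1.0, 0.0], [-0.0, 0.0, -1.0]]
wrist_force: [0.2, 1.1, 1.1]
gripper_width: 0.222
gripper_force: 30.0
```

Emit:
{"fn": "play_rows", "kwargs": {"commands": "0 0 0.6 0 0 0;0 0 0.9 0 0 0;0 0 0.9 0 0 0;0 0.4 0.9 0 0 0;0.3 0.8 0.9 0 0 0;0.4 1 0.8 0 0 0;0.4 1 0 0 0 0;0.4 1 0 0 0 0;0.4 1 0 0 0 0;0.4 1 0 0 0 0;0.4 1 0 0 0 0;0.4 1 0 0 0 0;0.4 1 0 0 0 0;0.4 1 0 0 0 0;0.4 1 0 0 0 0;0.4 0.6 0 0 0 0;0.4 0 0 0 0 0;0.3 0 0 0 0 0;0 0 0 0 0 0;0 0 0 0 0 0"}}

```text
time_s: 5.45
tcp_pos: [0.6022, 0.121, 0.1981]
ee_rot: [[-1.0, 0.001, -0.001], [0.001, 1.0, -0.0], [0.001, -0.0, -1.0]]
wrist_force: [-0.5, -1.1, -1.4]
gripper_width: 0.222
gripper_force: 30.0
```

```bash
python3 - <<'E'
from h import *
s=r.sense();print(s['tcp_pos'],s['ee_rot'],s['time_s'],s['wrist_force'])
i,p,d,X=shot("wrist","wr2")
for n,c in (("cup1",(.629,.120,.052)),("cup2",(.632,-.139,.052))):
    print(n,proj(i,c))
E
```

```text
[0.6022 0.121  0.1981] [[-1.      0.0008 -0.0012]
 [ 0.0008  1.     -0.0003]
 [ 0.0012 -0.0003 -1.    ]] 5.45 [-0.5288 -1.1008 -1.3868]
cup1 [282.4346 224.64  ]
cup2 [ 25.4183 226.9907]
```

View pics/wr2.png

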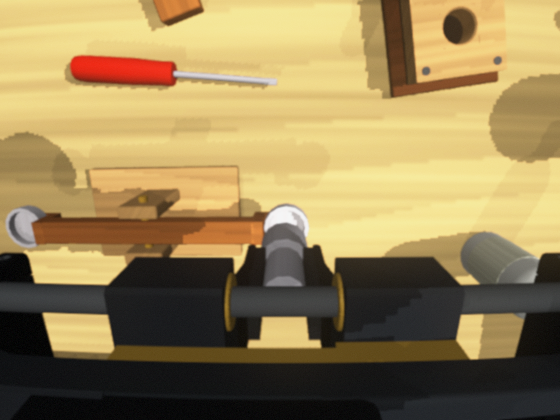

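The cup under the held weight is at about (286,225), the other cup at (26,227), the plank lies between them, and the socket is at (460,25). Next I refine the cup centres from rim points.

```bash
cat >> h.py <<'E'
def circ(P):
    A=np.c_[2*P[:,:2],np.ones(len(P))];b=(P[:,:2]**2).sum(1);s=np.linalg.lstsq(A,b,rcond=None)[0]
    return s[:2],np.sqrt(s[2]+s[0]**2+s[1]**2)
E
python3 - <<'E'
from h import *
i,p,d,X=shot("wrist","wr2b")
sat=cv2.cvtColor(p,cv2.COLOR_BGR2HSV)[...,1]
for c in ((.629,.120),(.632,-.139)):
    D=np.hypot(X[...,0]-c[0],X[...,1]-c[1]);m=(D<.03)&(X[...,2]>.035)&(X[...,2]<.08)&(sat<70)
    q=X[m];print(m.sum(),q.min(0),q.max(0),np.percentile(q[:,2],[5,25,50,75,95]))
    zt=np.percentile(q[:,2],90);rim=q[q[:,2]>zt-.004];print('rim',zt,len(rim),circ(rim),rim.min(0),rim.max(0))
    # floor
    m=(D<.012);f=X[m];f=f[f[:,2]<.075];print('floor z',np.median(f[:,2]),len(f))
iT=cams.camera_info("top");pT,dT=cams.capture("top");XT=cloud(iT,dT)
m=(np.hypot(XT[...,0]-.632,XT[...,1]+.139)<.03)&(XT[...,2]>.03)&(XT[...,2]<.08);m&=cv2.cvtColor(pT,cv2.COLOR_BGR2HSV)[...,1]<70
q=XT[m];print('top cup2',(q.min(0)+q.max(0))/2,q.min(0),q.max(0))
E
```

```text
772 [0.6076 0.1023 0.0487] [0.6375 0.1436 0.0629] [0.0519 0.0528 0.0541 0.0604 0.0616]
rim 0.061177809943675894 328 (array([0.6282, 0.123 ]), np.float64(0.01880518707208019)) [0.6077 0.1028 0.0576] [0.6375 0.1432 0.0629]
floor z 0.052532546876364924 254
1064 [ 0.6099 -0.1578  0.0451] [ 0.6514 -0.1149  0.0721] [0.0483 0.0494 0.051  0.0564 0.058 ]
rim 0.05757729871446592 419 (array([ 0.6308, -0.1354]), np.float64(0.018939329083164886)) [ 0.6101 -0.1578  0.0537] [ 0.6514 -0.1149  0.0721]
floor z 0.04877937146711881 483
top cup2 [ 0.6321 -0.1358  0.0527] [ 0.6114 -0.1552  0.0434] [ 0.6528 -0.1164  0.0619]
```

Emit:
{"fn": "play_rows", "kwargs": {"commands": "0.5 0.12 -0.2 -0.25 0 0;0.36 0 -0.7 -0.28 0 0;0 0 -0.8 0 0 0;0 0 -0.7 0 0 0;0 0 -0.5 0 0 0;0 0 -0.3 0 0 0;0 0 -0.2 0 0 0;0 0 -0.13 0 0 0;0 0 0 0 0 0"}}

```text
time_s: 6.5
tcp_pos: [0.6284, 0.1257, 0.0928]
ee_rot: [[-1.0, -0.001, 0.0], [-0.001, 0.997, -0.079], [-0.0, -0.079, -0.997]]
wrist_force: [-0.2, -0.4, -1.4]
gripper_width: 0.223
gripper_force: 30.0
```

Emit:
{"fn": "play_rows", "kwargs": {"commands": "0 0 -0.07 0 0 0;0 0 -0.07 0 0 0;0 0 -0.07 0 0 0;0 0 -0.07 0 0 0;0 0 -0.07 0 0 0;0 0 -0.07 0 0 0;0 0 0 0 0 0;0 0 0 0 0 0"}}

```text
time_s: 7.3
tcp_pos: [0.6283, 0.1257, 0.0799]
ee_rot: [[-1.0, -0.001, -0.0], [-0.001, 0.997, -0.08], [0.0, -0.08, -0.997]]
wrist_force: [-0.3, 0.6, -0.7]
gripper_width: 0.223
gripper_force: 30.0
```

Emit:
{"fn": "play_rows", "kwargs": {"commands": "0 -0.04 -0.04 0 0 0;0 0 -0.04 0 0 0;0 0 -0.03 0 0 0;0 0 0 0 0 0;0 0 0 0 0 0"}}

```text
time_s: 7.8
tcp_pos: [0.6284, 0.1245, 0.0767]
ee_rot: [[-1.0, -0.001, -0.0], [-0.001, 0.997, -0.079], [0.0, -0.079, -0.997]]
wrist_force: [0.4, -0.4, -1.2]
gripper_width: 0.22
gripper_force: 30.0
```

Emit:
{"fn": "play_rows", "kwargs": {"commands": "0 0 -0.03 0 0 0;0 0 -0.02 0 0 0;0 0 0 0 0 0;0 0 0 0 0 0"}}

```text
time_s: 8.2
tcp_pos: [0.6286, 0.1246, 0.0761]
ee_rot: [[-1.0, -0.001, 0.001], [-0.001, 0.997, -0.079], [-0.001, -0.079, -0.997]]
wrist_force: [-1.5, -0.2, 4.2]
gripper_width: 0.222
gripper_force: 30.0
```

```bash
python3 - <<'E'
from h import *
s=r.sense();print(s['tcp_pos'],s['wrist_force'])
i,p,d,X=shot("wrist","wr3")
D=np.hypot(X[...,0]-.632,X[...,1]+.1365);f=X[D<.010];print('cup2 floor',np.nanmedian(f[:,2]))
i,p,d,X=shot("side","s3")
u,v=proj(i,(.628,.123,.06)).astype(int);c=p[v-60:v+90,u-100:u+100];cv2.imwrite("pics/s3c.png",cv2.resize(c,None,fx=3.5,fy=3.5,interpolation=cv2.INTER_CUBIC))
E
```

```text
[0.6286 0.1246 0.0761] [-1.4622 -0.1537  4.2139]
cup2 floor nan
  return np.nanmean(a, axis, out=out, keepdims=keepdims)
```

View pics/s3c.png

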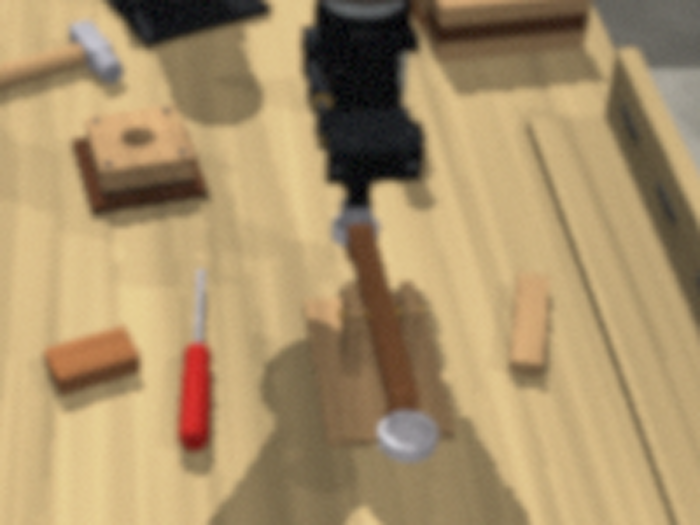

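Emit:
{"fn": "play_rows", "kwargs": {"commands": "0 0 0 0 0 0;0 0 0 0 0 0;0 0 0 0 0 0;0 0 0 0 0 0;0 0.03 0.4 0 0 0;0 0.05 0.7 0 0 0;0 0.06 0.8 0 0 0;0 0 0.8 0 0 0;0 0 0.8 0.25 0 0;-0.2 -0.5 0.6 0.28 0 0;-0.4 -1 0 0 0 0;-0.4 -1 0 0 0 0;-0.4 -1 0 0 0 0;-0.4 -1 0 0 0 0;-0.4 -1 0 0 0 0;-0.4 -1 0 0 0 0;-0.4 -1 0 0 0 0;-0.4 -1 0 0 0 0;-0.4 -1 0 0 0 0;-0.4 -1 0 0 0 0", "grip": 50}}

```text
time_s: 10.3
tcp_pos: [0.502, -0.1874, 0.1994]
ee_rot: [[-1.0, -0.001, 0.002], [-0.001, 1.0, -0.0], [-0.002, -0.0, -1.0]]
wrist_force: [0.4, -1.1, 0.1]
gripper_width: 0.575
gripper_force: 0.0
```

Emit:
{"fn": "play_rows", "kwargs": {"commands": "-0.4 -1 0 0 0 0;-0.4 -1 0 0 0 0;-0.4 -1 0 0 0 0;-0.3 -1 0 0 0 0;0 -0.7 0 0 0 0;0 0 0 0 0 0;0 0 0 0 0 0"}}

```text
time_s: 11.0
tcp_pos: [0.4573, -0.3274, 0.1987]
ee_rot: [[-1.0, 0.0, 0.0], [0.0, 1.0, 0.0], [-0.0, 0.0, -1.0]]
wrist_force: [-0.7, -0.7, -0.4]
gripper_width: 0.572
gripper_force: 0.0
```

```bash
python3 - <<'E'
from h import *
s=r.sense();print(s['tcp_pos'],s['ee_rot'],s['time_s'])
i,p,d,X=shot("wrist","wr4")
m=(X[...,2]>.07)&(X[...,2]<.09)&(np.hypot(X[...,0]-.458,X[...,1]+.3275)<.03);q=X[m];print(len(q),(q.min(0)+q.max(0))/2,q.max(0)-q.min(0))
i,p,d,X=shot("top","t4")
u,v=proj(i,(.63,.0,.06)).astype(int);c=p[v-60:v+60,u-80:u+80];cv2.imwrite("pics/t4c.png",cv2.resize(c,None,fx=4.5,fy=4.5,interpolation=cv2.INTER_CUBIC))
D=np.hypot(X[...,0]-.631,X[...,1]+.1365);print('cup2',np.percentile(X[D<.012][:,2],[10,50,90]))
D=np.hypot(X[...,0]-.628,X[...,1]-.123);q=X[(D<.03)&(X[...,2]>.085)];print('w in cup1',len(q),(q.min(0)+q.max(0))/2,q.max(0))
E
```

```text
[ 0.4573 -0.3274  0.1987] [[-1.      0.0002  0.0005]
 [ 0.0002  1.      0.0001]
 [-0.0005  0.0001 -1.    ]] 11.0
415 [ 0.4578 -0.3294  0.0747] [0.0192 0.0192 0.0093]
cup2 [0.0002 0.0607 0.0646]
w in cup1 42 [0.6294 0.1265 0.0983] [0.6389 0.1357 0.1107]
```

View pics/t4c.png

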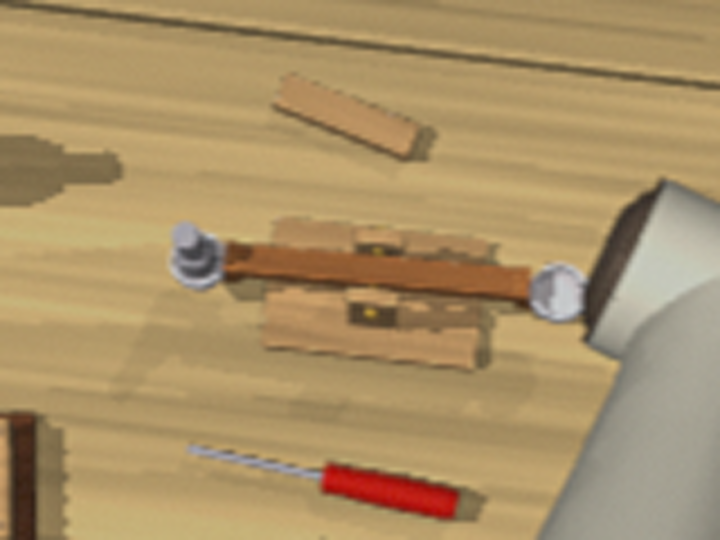

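The first weight stands in the left cup, at about (190,255) in the crop. The empty right cup, at about (557,292), is up. Now the second weight.

Emit:
{"fn": "play_rows", "kwargs": {"commands": "0.02 -0.03 -0.6 0 0 0;0 0 -0.9 0 0 0;0 0 -0.9 0 0 0;0 0 -0.9 0 0 0;0 0 -0.8 0 0 0;0 0 -0.5 0 0 0;0 0 -0.3 0 0 0;0 0 -0.1 0 0 0;0 0 0 0 0 0;0 0 0 0 0 0"}}

```text
time_s: 12.1
tcp_pos: [0.4587, -0.3283, 0.0492]
ee_rot: [[-1.0, -0.001, 0.002], [-0.001, 1.0, -0.001], [-0.002, -0.001, -1.0]]
wrist_force: [0.2, -0.2, -0.2]
gripper_width: 0.575
gripper_force: 0.0
```

Emit:
{"fn": "play_rows", "kwargs": {"commands": "0 0 0 0 0 0;0 0 0 0 0 0;0 0 0 0 0 0;0 0 0 0 0 0;0 0 0 0 0 0;0 0 0 0 0 0;0 0 0 0 0 0", "grip": 5}}

```text
time_s: 12.8
tcp_pos: [0.458, -0.3283, 0.0483]
ee_rot: [[-1.0, -0.001, 0.0], [-0.001, 1.0, -0.0], [-0.0, -0.0, -1.0]]
wrist_force: [-0.9, -1.3, 0.6]
gripper_width: 0.22
gripper_force: 29.9
```

Emit:
{"fn": "play_rows", "kwargs": {"commands": "0 0 0.6 0 0 0;0 0 0.9 0 0 0;0 0 0.95 0 0 0;0.2 0.3 0.95 0 0 0;0.5 0.6 0.95 0 0 0;0.8 0.9 0.7 0 0 0;0.9 1 0 0 0 0;0.9 1 0 0 0 0;0.9 1 0 0 0 0;0.8 0.9 0 0 0 0;0.5 0.5 0 0 0 0;0.27 0.2 0 0 0 0;0 0 -0.5 0 0 0;0 0 -0.8 0 0 0;0 0 -0.7 0 0 0;0 0 -0.5 0 0 0;0 0 -0.2 0 0 0;0 0 0 0 0 0;0 0 0 0 0 0"}}

```text
time_s: 14.7
tcp_pos: [0.6315, -0.1368, 0.1196]
ee_rot: [[-1.0, -0.0, 0.001], [-0.0, 1.0, -0.0], [-0.001, -0.0, -1.0]]
wrist_force: [-0.1, -0.4, -0.9]
gripper_width: 0.219
gripper_force: 29.9
```

```bash
python3 - <<'E'
from h import *
s=r.sense();print(s['tcp_pos'],s['time_s'],s['wrist_force'])
i,p,d,X=shot("side","s5")
sat=cv2.cvtColor(p,cv2.COLOR_BGR2HSV)[...,1]
D=np.hypot(X[...,0]-.631,X[...,1]+.1365);m=(D<.03)&(sat<70)&(X[...,2]<.078)&(X[...,2]>.05);q=X[m];print(len(q),q.min(0),q.max(0))
u,v=proj(i,(.63,-.1,.08)).astype(int);c=p[v-60:v+60,u-80:u+80];cv2.imwrite("pics/s5c.png",cv2.resize(c,None,fx=4.5,fy=4.5,interpolation=cv2.INTER_CUBIC))
E
```

```text
[ 0.6315 -0.1368  0.1196] 14.7 [-0.0885 -0.4447 -0.9171]
166 [ 0.6114 -0.1601  0.0571] [ 0.6532 -0.1154  0.0743]
```

View pics/s5c.png

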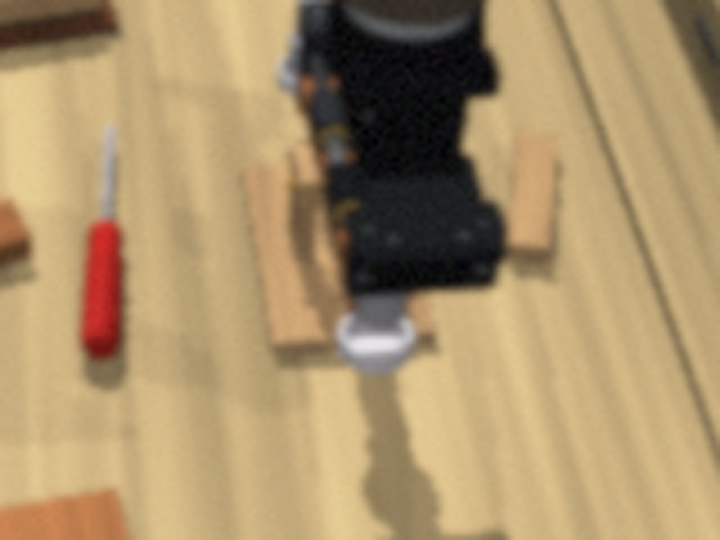

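The weight hangs centred over the raised cup, at about (377,340) in the crop.

Emit:
{"fn": "play_rows", "kwargs": {"commands": "0 0 -0.1 0 0 0;0 0 -0.1 0 0 0;0 0 -0.1 0 0 0;0 0 -0.1 0 0 0;0 0 -0.1 0 0 0;0 0 -0.07 0 0 0;0 0 -0.07 0 0 0;0 0 -0.07 0 0 0;0 0 -0.07 0 0 0;0 0 0 0 0 0"}}

```text
time_s: 15.75
tcp_pos: [0.6312, -0.1362, 0.0953]
ee_rot: [[-1.0, -0.001, 0.0], [-0.001, 1.0, -0.0], [-0.0, -0.0, -1.0]]
wrist_force: [0.1, -0.4, -0.4]
gripper_width: 0.222
gripper_force: 29.9
```

Emit:
{"fn": "play_rows", "kwargs": {"commands": "0 0 -0.07 0 0 0;0 0 -0.07 0 0 0;0 0 -0.07 0 0 0;0 0 -0.07 0 0 0;0 0 -0.04 0 0 0;0 0 0 0 0 0;0 0 0 0 0 0;0 0 0 0 0 0"}}

```text
time_s: 16.55
tcp_pos: [0.6312, -0.1362, 0.0859]
ee_rot: [[-1.0, -0.001, 0.0], [-0.001, 1.0, 0.0], [-0.0, 0.0, -1.0]]
wrist_force: [0.9, 1.0, -0.8]
gripper_width: 0.222
gripper_force: 29.9
```

Emit:
{"fn": "play_rows", "kwargs": {"commands": "0 0 0 0 0 0;0 0 0 0 0 0;0 0 0 0 0 0;0 0 0 0 0 0;0 0 0.4 0 0 0;0 0 0.8 0 0 0;0 0 0.9 0 0 0;0 0 0.9 0 0 0;-0.5 0 0.9 0 0 0;-0.9 0.3 0.4 0 0 0;-1 0.7 0 0 0 0;-1 0.8 0 0 0 0;-0.5 0.8 0 0 0 0;0 0.8 0 0 0 0;0 0.6 0 0 0 0;0 0.4 0 0 0 0;0 0 0 0 0 0;0 0 0 0 0 0;0 0 0 0 0 0;0 0 0 0 0 0", "grip": 50}}

```text
time_s: 18.55
tcp_pos: [0.5141, -0.0049, 0.2146]
ee_rot: [[-1.0, 0.0, -0.0], [0.0, 1.0, -0.0], [0.0, -0.0, -1.0]]
wrist_force: [-1.0, -0.6, 0.2]
gripper_width: 0.569
gripper_force: 0.0
```

Emit:
{"fn": "play_rows", "kwargs": {"commands": "0 0 0 0 0 0;0 0 0 0 0 0;0 0 0 0 0 0;0 0 0 0 0 0;0 0 0 0 0 0;0 0 0 0 0 0;0 0 0 0 0 0;0 0 0 0 0 0;0 0 0 0 0 0;0 0 0 0 0 0;0 0 0 0 0 0;0 0 0 0 0 0;0 0 0 0 0 0;0 0 0 0 0 0;0 0 0 0 0 0"}}

```text
time_s: 20.05
tcp_pos: [0.5141, -0.0042, 0.2147]
ee_rot: [[-1.0, -0.001, -0.0], [-0.001, 1.0, -0.0], [0.0, -0.0, -1.0]]
wrist_force: [0.4, 0.2, -0.2]
gripper_width: 0.576
gripper_force: 0.0
```

```bash
cat > bal.py <<'E'
from h import *
s=r.sense();print(s['tcp_pos'],s['time_s'])
i,p,d,X=shot("wrist","wr6")
for n in ("wrist","top"):
    i,p,d,X=shot(n,"b6"+n)
    for c in ((.629,.123),(.631,-.1365)):
        D=np.hypot(X[...,0]-c[0],X[...,1]-c[1]);q=X[(D<.025)&(X[...,2]>.085)&(X[...,2]<.14)]
        if len(q):print(n,c,len(q),'top z95',np.percentile(q[:,2],95),'mid',(q.min(0)+q.max(0))/2)
        q=X[(D<.03)&(X[...,2]>.035)&(X[...,2]<.075)];print('   cup z',len(q),np.percentile(q[:,2],[10,50,90]) if len(q) else '')
E
python3 bal.py
```

```text
[ 0.5141 -0.0042  0.2147] 20.05
   cup z 0 
   cup z 21 [0.0354 0.0377 0.0413]
   cup z 0 
top (0.631, -0.1365) 41 top z95 0.1086777600623496 mid [ 0.6314 -0.1374  0.0993]
   cup z 105 [0.0416 0.0522 0.0703]
```

View pics/b6wrist.png

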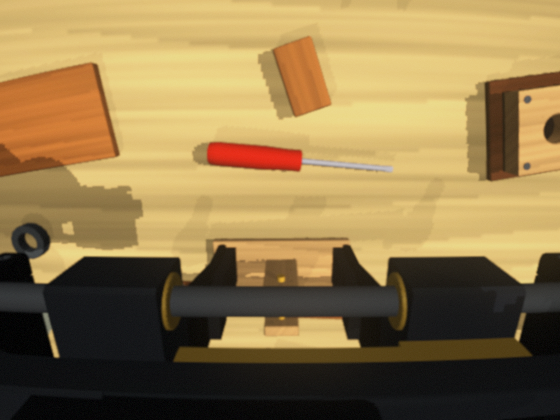

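The wrist view shows only the balance's base at about (280,285), with the beam hidden behind the gripper rod, and the socket block at the right edge. I'll use the side camera's depth for the tilt.

```bash
python3 - <<'E'
from h import *
i,p,d,X=shot("side","s7")
for c in ((.629,.123),(.631,-.1365)):
    D=np.hypot(X[...,0]-c[0],X[...,1]-c[1]);q=X[(D<.028)&(X[...,2]>.03)&(X[...,2]<.15)]
    print(c,len(q),np.percentile(q[:,2],[2,25,50,90,98]),q.max(0)); q=q[q[:,2]>.085]; print(q.mean(0) if len(q) else 0)
# plank slope
hsv=cv2.cvtColor(p,cv2.COLOR_BGR2HSV);m=(abs(X[...,0]-.63)<.006)&(abs(X[...,1]+.007)<.1)&(X[...,2]>.055)&(X[...,2]<.1);q=X[m];print(len(q),np.polyfit(q[:,1],q[:,2],1))
u,v=proj(i,(.63,0,.08)).astype(int);c=p[v-60:v+60,u-80:u+80];cv2.imwrite("pics/s7c.png",cv2.resize(c,None,fx=4.5,fy=4.5,interpolation=cv2.INTER_CUBIC))
E
```

```text
(0.629, 0.123) 199 [0.0579 0.0733 0.0899 0.1251 0.1274] [0.649  0.1376 0.1302]
[0.6284 0.1148 0.1076]
(0.631, -0.1365) 322 [0.037  0.0473 0.0625 0.1044 0.1069] [ 0.6519 -0.1099  0.1085]
[ 0.6306 -0.1438  0.1001]
232 [0.0818 0.0743]
```

View pics/s7c.png

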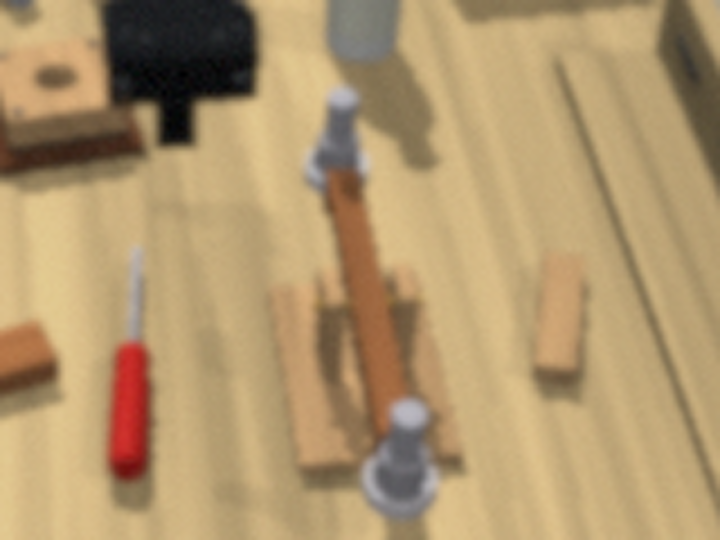

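The right cup (-y side) has dropped: the beam slopes at its stop, 0.08. The far weight stands at about (340,130) in the crop and the near one, lower, at about (400,450). So I take the weight in the right cup.

Emit:
{"fn": "play_rows", "kwargs": {"commands": "0.6 -0.7 0 0.13 0 0;0.8 -0.9 0 0.13 0 0;0.8 -0.9 0 0.13 0 0;0.8 -0.9 0 0.14 0 0;0.6 -0.7 0 0 0 0;0.3 -0.36 0 0 0 0;0 0 -0.6 0 0 0;0 0 -0.9 0 0 0;0 0 -0.9 0 0 0;0 0 -0.8 0 0 0;0 0 -0.6 0 0 0;0 0 -0.4 0 0 0;0 0 -0.2 0 0 0;0 0 -0.1 0 0 0;0 0 0 0 0 0;0 0 0 0 0 0"}}

```text
time_s: 21.85
tcp_pos: [0.6317, -0.138, 0.0808]
ee_rot: [[-1.0, -0.001, 0.002], [-0.001, 0.997, 0.079], [-0.002, 0.079, -0.997]]
wrist_force: [-0.2, -0.5, -0.2]
gripper_width: 0.576
gripper_force: 0.0
```

Emit:
{"fn": "play_rows", "kwargs": {"commands": "0 0 -0.11 0 0 0;0 0 0 0 0 0"}}

```text
time_s: 22.05
tcp_pos: [0.631, -0.1379, 0.0765]
ee_rot: [[-1.0, -0.001, 0.0], [-0.001, 0.997, 0.08], [-0.0, 0.08, -0.997]]
wrist_force: [0.7, -0.4, 0.9]
gripper_width: 0.572
gripper_force: 0.0
```

Emit:
{"fn": "play_rows", "kwargs": {"commands": "0 0 0 0 0 0;0 0 0 0 0 0;0 0 0 0 0 0;0 0 0 0 0 0;0 0 0 0 0 0;0 0 0 0 0 0;0 0 0 0 0 0", "grip": 5}}

```text
time_s: 22.75
tcp_pos: [0.6311, -0.138, 0.0765]
ee_rot: [[-1.0, -0.001, 0.0], [-0.001, 0.997, 0.079], [-0.0, 0.079, -0.997]]
wrist_force: [-0.6, 0.9, 0.7]
gripper_width: 0.22
gripper_force: 30.0
```

Emit:
{"fn": "play_rows", "kwargs": {"commands": "0 0 0.1 0 0 0;0 0 0.1 0 0 0;0 0 0.1 0 0 0;0 0 0.1 0 0 0;0 0 0.1 0 0 0;0 0 0.1 0 0 0;0 0 0.1 0 0 0;0 0 0.1 0 0 0;0 0 0.15 0 0 0;0 0 0.2 0 0 0;0 0 0.3 0 0 0;0 0 0.5 0 0 0;0 0 0.7 0 0 0;0 0 0.8 0 0 0;-0.3 0.3 0.6 -0.13 0 0;-0.4 0.6 0.2 -0.13 0 0;-0.5 0.9 0 -0.13 0 0;-0.5 1 0 -0.14 0 0;-0.5 1 0 0 0 0;-0.5 1 0 0 0 0"}}

```text
time_s: 24.75
tcp_pos: [0.5493, 0.0072, 0.2047]
ee_rot: [[-1.0, -0.001, 0.001], [-0.001, 1.0, 0.0], [-0.001, 0.0, -1.0]]
wrist_force: [0.8, 0.5, -1.3]
gripper_width: 0.223
gripper_force: 30.0
```

Emit:
{"fn": "play_rows", "kwargs": {"commands": "-0.5 1 0 0 0 0;-0.5 1 0 0 0 0;-0.5 1 0 0 0 0;-0.5 1 0 0 0 0;-0.3 1 0 0 0 0;-0.2 1 0 0 0 0;0 1 0 0 0 0;0 1 0 0 0 0;0 0.6 0 0 0 0;0 0.4 0 0 0 0;0 0 0 0 0 0;0 0 0 0 0 0"}}

```text
time_s: 25.95
tcp_pos: [0.4749, 0.2753, 0.2039]
ee_rot: [[-1.0, -0.0, -0.001], [-0.0, 1.0, -0.001], [0.001, -0.001, -1.0]]
wrist_force: [0.0, -0.1, -1.7]
gripper_width: 0.224
gripper_force: 30.0
```

```bash
cat > hole.py <<'E'
from h import *
s=r.sense();print(s['tcp_pos'],s['ee_rot'][:,2],s['time_s'],s['wrist_force'])
i,p,d,X=shot("wrist","wr8")
m=(X[...,2]>.032)&(X[...,2]<.044)&(np.hypot(X[...,0]-.448,X[...,1]-.276)<.075)
q=X[m];print('plate z',np.median(q[:,2]),cv2.minAreaRect((q[:,:2]*1000).astype(np.float32)))
cm=m.astype(np.uint8)
cs,h=cv2.findContours(cm,cv2.RETR_CCOMP,cv2.CHAIN_APPROX_NONE)
for c,hh in zip(cs,h[0]):
    if hh[3]>=0 and cv2.contourArea(c)>200:
        P=np.array([plane(i,uv[0].astype(float),.038) for uv in c]);print('hole depth',cv2.contourArea(c),circ(P))
# dark mask of the hole
g=cv2.cvtColor(p,cv2.COLOR_BGR2GRAY);u,v=proj(i,(.447,.275,.038));print(u,v)
ok=np.hypot(X[...,0]-.448,X[...,1]-.276)<.028
loc=np.zeros_like(cm);cv2.circle(loc,(int(u),int(v)),int(.026*339/d[int(v)-40,int(u)]),255,-1)
t,b=cv2.threshold(g[loc>0].reshape(-1,1),0,255,cv2.THRESH_OTSU);b=((g<t)&(loc>0)).astype(np.uint8)
c=max(cv2.findContours(b,cv2.RETR_EXTERNAL,cv2.CHAIN_APPROX_NONE)[0],key=cv2.contourArea)
P=np.array([plane(i,uv[0].astype(float),.038) for uv in c]);print('hole dark',t,circ(P),P.min(0),P.max(0))
E
python3 hole.py
```

```text
[0.4749 0.2753 0.2039] [-0.0007 -0.0007 -1.    ] 25.95 [ 0.0394 -0.0593 -1.6849]
plate z 0.03706588087201447 ((448.2439880371094, 277.3197937011719), (85.66510009765625, 86.39767456054688), 9.83134651184082)
hole depth 772.0 (array([0.4472, 0.2772]), np.float64(0.01523577804576252))
283.28503512199933 164.4543898767552
hole dark 129.0 (array([0.4472, 0.2782]), np.float64(0.01442747175437964)) [0.4331 0.264  0.038 ] [0.4623 0.2922 0.038 ]
```

```bash
python3 - <<'E'
from h import *
from scipy.optimize import least_squares
s=r.sense();tp=np.array(s['tcp_pos'])
i,p,d,X=shot("wrist","wr9")
Y=X-tp
for lo,hi,R in ((-.032,-.008,.014),):
    m=(Y[...,2]>lo)&(Y[...,2]<hi)&(np.hypot(Y[...,0],Y[...,1])<.025);q=Y[m];print(len(q),q.min(0),q.max(0))
    f=least_squares(lambda c:np.hypot(q[:,0]-c[0],q[:,1]-c[1])-R,[0,0],loss='soft_l1',f_scale=.0005);print(f.x,np.sqrt(np.mean(f.fun**2)))
    for a,b in ((-.032,-.02),(-.02,-.008)):
        k=q[(q[:,2]>a)&(q[:,2]<b)];f=least_squares(lambda c:np.hypot(k[:,0]-c[0],k[:,1]-c[1])-R,[0,0],loss='soft_l1',f_scale=.0005);print(a,len(k),f.x)
E
```

```text
603 [-0.0139 -0.0124 -0.032 ] [-0.0035  0.0138 -0.008 ]
[0.0007 0.0004] 0.0002341643282697403
-0.032 283 [0.0007 0.0004]
-0.02 320 [0.0007 0.0004]
```

Emit:
{"fn": "play_rows", "kwargs": {"commands": "-0.5 0.06 0 0 0 0;-0.44 0 -0.4 0 0 0;0 0 -0.8 0 0 0;0 0 -0.8 0 0 0;0 0 -0.8 0 0 0;0 0 -0.6 0 0 0;0 0 -0.4 0 0 0;0 0 -0.2 0 0 0;0 0 -0.15 0 0 0;0 0 0 0 0 0;0 0 0 0 0 0"}}

```text
time_s: 27.15
tcp_pos: [0.4473, 0.2782, 0.0801]
ee_rot: [[-1.0, -0.001, 0.001], [-0.001, 1.0, 0.001], [-0.001, 0.001, -1.0]]
wrist_force: [0.3, -0.2, -2.0]
gripper_width: 0.22
gripper_force: 30.0
```

Emit:
{"fn": "play_rows", "kwargs": {"commands": "-0.02 -0.03 -0.03 0 0 0;0 0 -0.05 0 0 0;0 0 -0.05 0 0 0;0 0 -0.05 0 0 0;0 0 -0.05 0 0 0;0 0 -0.03 0 0 0;0 0 0 0 0 0;0 0 0 0 0 0"}}

```text
time_s: 27.95
tcp_pos: [0.4463, 0.277, 0.0716]
ee_rot: [[-1.0, -0.001, 0.0], [-0.001, 1.0, 0.0], [-0.0, 0.0, -1.0]]
wrist_force: [-0.1, -0.0, -2.2]
gripper_width: 0.218
gripper_force: 30.0
```

Emit:
{"fn": "play_rows", "kwargs": {"commands": "0 0 -0.03 0 0 0;0 0 -0.03 0 0 0;0 0 -0.03 0 0 0;0 0 0 0 0 0;0 0 0 0 0 0"}}

```text
time_s: 28.45
tcp_pos: [0.4463, 0.2769, 0.0689]
ee_rot: [[-1.0, -0.001, -0.0], [-0.001, 1.0, 0.0], [0.0, 0.0, -1.0]]
wrist_force: [0.5, 1.2, -2.4]
gripper_width: 0.222
gripper_force: 30.0
```

It has gone 3.6 mm into the hole with no reaction force, so I continue down.

Emit:
{"fn": "play_rows", "kwargs": {"commands": "0 0 -0.04 0 0 0;0 0 -0.04 0 0 0;0 0 -0.04 0 0 0;0 0 -0.04 0 0 0;0 0 -0.04 0 0 0;0 0 0 0 0 0"}}

```text
time_s: 29.05
tcp_pos: [0.4463, 0.2769, 0.0628]
ee_rot: [[-1.0, -0.001, -0.0], [-0.001, 1.0, -0.0], [0.0, -0.0, -1.0]]
wrist_force: [0.2, -0.7, -2.6]
gripper_width: 0.224
gripper_force: 30.0
```

Emit:
{"fn": "play_rows", "kwargs": {"commands": "0 0 -0.04 0 0 0;0 0 -0.04 0 0 0;0 0 -0.04 0 0 0;0 0 -0.04 0 0 0;0 0 -0.04 0 0 0;0 0 -0.04 0 0 0;0 0 0 0 0 0"}}

```text
time_s: 29.75
tcp_pos: [0.4463, 0.2769, 0.0556]
ee_rot: [[-1.0, -0.001, -0.0], [-0.001, 1.0, -0.0], [0.0, -0.0, -1.0]]
wrist_force: [1.2, 0.1, -3.1]
gripper_width: 0.22
gripper_force: 30.0
```

Emit:
{"fn": "play_rows", "kwargs": {"commands": "0 0 -0.04 0 0 0;0 0 -0.04 0 0 0;0 0 -0.04 0 0 0;0 0 -0.04 0 0 0;0 0 -0.02 0 0 0;0 0 0 0 0 0;0 0 0 0 0 0"}}

```text
time_s: 30.45
tcp_pos: [0.4463, 0.2769, 0.0503]
ee_rot: [[-1.0, -0.001, -0.0], [-0.001, 1.0, 0.0], [0.0, 0.0, -1.0]]
wrist_force: [1.6, 0.2, -1.9]
gripper_width: 0.217
gripper_force: 30.0
```

Emit:
{"fn": "play_rows", "kwargs": {"commands": "0 0 -0.03 0 0 0;0 0 0 0 0 0;0 0 0 0 0 0"}}

```text
time_s: 30.75
tcp_pos: [0.4463, 0.2769, 0.0494]
ee_rot: [[-1.0, -0.001, -0.0], [-0.001, 1.0, 0.0], [0.0, 0.0, -1.0]]
wrist_force: [1.0, 0.5, -2.1]
gripper_width: 0.221
gripper_force: 30.0
```

Emit:
{"fn": "play_rows", "kwargs": {"commands": "0 0 -0.03 0 0 0;0 0 0 0 0 0;0 0 0 0 0 0"}}

```text
time_s: 31.05
tcp_pos: [0.4463, 0.277, 0.0488]
ee_rot: [[-1.0, -0.001, 0.0], [-0.001, 1.0, 0.0], [-0.0, 0.0, -1.0]]
wrist_force: [1.3, 0.4, 0.4]
gripper_width: 0.221
gripper_force: 30.0
```

Emit:
{"fn": "play_rows", "kwargs": {"commands": "0 0 -0.03 0 0 0;0 0 0 0 0 0;0 0 0 0 0 0"}}

```text
time_s: 31.35
tcp_pos: [0.4464, 0.277, 0.048]
ee_rot: [[-1.0, -0.001, 0.0], [-0.001, 1.0, 0.0], [-0.0, 0.0, -1.0]]
wrist_force: [0.5, -0.8, 2.6]
gripper_width: 0.217
gripper_force: 30.0
```

It is seated on the rubber with about 5 N. Release and retreat.

Emit:
{"fn": "play_rows", "kwargs": {"commands": "0 0 0 0 0 0;0 0 0 0 0 0;0 0 0 0 0 0;0 0 0 0 0 0;0 0 0.3 0 0 0;0 0 0.6 0 0 0;0 0 0.9 0 0 0;0 0 0.9 0 0 0;0 0 0.9 0 0 0;0 0 0.9 0 0 0;0 0 0.6 0 0 0;-0.5 -0.5 0 0 0 0;-0.6 -0.8 0 0 0 0;0 -0.9 0 0 0 0;0 -0.9 0 0 0 0;0 -0.9 0 0 0 0;0 -0.5 0 0 0 0;0 0 0 0 0 0;0 0 0 0 0 0", "grip": 50}}

```text
time_s: 33.25
tcp_pos: [0.4136, 0.1422, 0.201]
ee_rot: [[-1.0, -0.0, 0.001], [-0.0, 1.0, 0.001], [-0.001, 0.001, -1.0]]
wrist_force: [-0.1, 0.7, 0.3]
gripper_width: 0.578
gripper_force: 0.0
```

```bash
python3 - <<'E'
from h import *
s=r.sense();print(s['tcp_pos'],s['time_s'])
for n in ("side","top"):
    i,p,d,X=shot(n,"f_"+n)
    for c in ((.447,.277),(.629,.1225),(.631,-.1365)):
        D=np.hypot(X[...,0]-c[0],X[...,1]-c[1]);q=X[(D<.02)&(X[...,2]<.14)]
        print(n,c,len(q),np.percentile(q[:,2],[50,90,98]) if len(q) else '')
        q=q[q[:,2]>q[:,2].max()-.02] if len(q) else q
        if len(q):print('   top part mid',(q.min(0)+q.max(0))/2)
u=cv2.imread("pics/f_side.png")[120:300,170:370];cv2.imwrite("pics/f_c.png",cv2.resize(u,None,fx=3.3,fy=3.3,interpolation=cv2.INTER_CUBIC))
E
```

```text
[0.4136 0.1422 0.201 ] 33.25
side (0.447, 0.277) 122 [0.0483 0.0774 0.0802]
   top part mid [0.4493 0.2742 0.0715]
side (0.629, 0.1225) 204 [0.0709 0.1038 0.1056]
   top part mid [0.6278 0.1242 0.0985]
side (0.631, -0.1365) 283 [0.0578 0.0694 0.0718]
   top part mid [ 0.631  -0.1361  0.0648]
top (0.447, 0.277) 0 
top (0.629, 0.1225) 170 [0.0526 0.1058 0.1077]
   top part mid [0.6293 0.1263 0.1   ]
top (0.631, -0.1365) 178 [0.0617 0.0695 0.0726]
   top part mid [ 0.631  -0.1363  0.0659]
```

View pics/f_c.png

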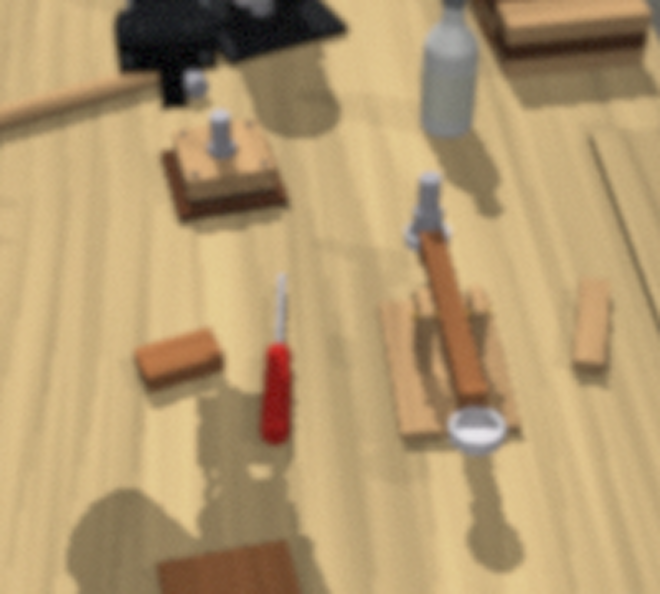

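The heavier weight stands home in the socket, at about (221,135) in the crop with its top at z = 0.078. The lighter one stands in its cup at about (430,210), and the other things are undisturbed.

```bash
python3 -c "
from station import r
print(r.finish_job())"
```

```text
the job is handed in; nothing more can be done
None
```

The job is handed in: the -y cup dropped, its weight now stands upright and fully home in the socket (about 5 N at most on the block), and the lighter weight still stands in the +y cup.

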